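# Try the latched spice rack and hold its cover open

## Task

Tug the spice rack's cover by its pull bar before you turn the latch lever, to find out whether the latch is caught; if it is, do not wrench it, but turn the lever towards the wall until the latch lets go. Then lift the cover wide open (at least 60 degrees) and finish while holding it open with the gripper, since it falls shut by itself. Leave everything else on the counter where it stands.

Things in the scene. Friction and masses are not known exactly. Their poses are not given: they have to be found in the camera images.
- wall_foot (a point): Foot of the low tiled wall (191 mm high), straight behind the spice rack's middle. x points away from the robot into the wall, y left along it, z up: the 'rack' axes of the offsets below. The rack, a stainless box 340 mm wide, bolted to the wall, holds spice jars; it spans 35 to 150 mm above the counter, its front panel 121 mm before the wall. Stands elsewhere and slightly turned each time
- hinge_line (a point): Middle of the cover's hinge, at the wall: rack (-12, 0, 155) mm. The hinge runs along the rack's y. The point turns with the cover
- cover (a joint): Angle of the rack's cover, rad: 0 shut, grows as its front edge is lifted, stop at 1.45. Steel frame, clear pane, 344 mm wide, about 0.55 kg, top face 4 mm above the hinge line. Spring and weight close it from any angle (lifting takes about 5 N at the bar). If the latch is caught it has about 0.03 rad of play (4 to 5 mm at the bar), then stops dead (caught by a hair, it may slip under a hard pull); if not, it just goes on opening
- pull_bar (a point): Middle of the pull bar: round steel, 10 mm thick, 200 mm long (along rack y), before the left (+y) part of the cover's front, clear of the lever; posts 90 mm either side of its middle join it to the cover's front flange, 34 mm clear behind it. Shut: rack (-167, 55, 145) mm, i.e. 155 mm before the hinge and 10 mm below; it swings up with the cover. Pinch it from above between the posts
- lever (a joint): Angle of the latch lever on the cover's right half, rad: 0 pointing left (+y) along the front edge, fully engaged; 1.57 (stop) pointing at the wall (+x), surely free. Turns clockwise seen from above, about 1.5 N at its tab, stays where left, is found part-way. The tongue under the cover clears its catch between 0.5 and 1.0 rad, differently each time, so the angle alone does not tell if it is caught
- lever_pivot (a point): The lever's pivot, on the cover's top face: rack (-88, -100, 159) mm with the cover shut; axis upright then. Around it is a hub 30 mm across and 12 mm high
- lever_tab (a point): Centre of the upturned thumb tab near the lever's end, 60 mm from the pivot: 10 mm thick (across the lever), 20 mm along it, from 7 to 33 mm above the cover's top face. The lever's arm is 14 mm wide, 66 mm long, its top 12 mm above the cover. Can be pushed from its front side with shut fingers
- catch_plate: The small catch plate that the latch tongue hooks under, screwed beneath the rack's front rim and out of sight; named only to limit the load on it
- teapot: Bystander: ceramic teapot with hinged lid, 140 mm round, spout to handle 205 mm, 130 mm high; origin under its middle
- plate: Bystander: green melamine plate, 190 mm across, 20 mm high; origin under its middle
- lunch_box: Bystander: closed plastic lunch box 121 x 176 mm, 62 mm high; origin under its middle
- tray: Bystander: stainless tray 210 x 290 mm with a 22 mm rolled rim; origin under its middle
- ramekin: Bystander: glass ramekin standing in the tray, 80 mm across, 42 mm high; origin under its middle
- spice_jar: Bystander: small spice jar standing in the tray, 39 mm across, 92 mm high; origin under its middle
- sauce_bottle: Bystander: tall sauce bottle, 64 mm across, 210 mm high, right of the rack; origin under its middle
- cup: Bystander: white cup, 72 mm across, 75 mm high, left of the rack; origin under its middle

How it is judged:
By the outcome, as a careful person would: the job done as asked, in the order asked, and still so for the second after the job is handed in, while the arm keeps its last pose, push and grip.
It also fails if it takes over 58 s, if anything falls off the work surface, if the arm or the gripper's body presses on something with over 40 N, if the wrist force passes 120 N, or if a joint passes its speed limit or range.

## Robot

A 6-joint arm with a two-finger parallel gripper is mounted at the origin on the work surface. World frame = base frame: x ahead of the robot, y to its left, z up, the work surface at z = 0. Lengths are in mm, angles in rad, forces in N, time in s.
With the tool pointing down it reaches from about 375 to 975 mm from the base axis. Payload 3.8 kg.
Tool frame: the origin (TCP) lies midway between the tips of the shut fingers; the grasp point (between the pads) lies behind it (manip.grip_point_offset is the z of the grasp point in the tool frame, in mm); z points along the fingers, y is the line along which they close (so a half turn about z gives the same grasp; the last joint's range is limited). The gripper opens to 85 mm and grips with 20 to 120 N. Pads are 22 mm wide; open, the fingers measure 114 mm over their backs; the gripper's body (76 mm by 85 mm) begins 54 mm behind the grasp point. The pads swing forward as they close: fully open they stand 13 mm farther back than shut.
Start: joints at [-1.277, 0.264, 1.604, -0, 1.274, -0.037], TCP at [219.234, -638.4, 200.38] pointing down, gripper open.
Joint ranges: [-2.63, 2.63], [-0.94, 2.18], [0.31, 2.57], [-1.31, 4.45], [0, 2.66], [-2.55, 2.55]. Speed limits (rad/s): [2.57, 2.57, 3.14, 3.14, 3.14, 3.14].

## Interface

Orientations are given as a 3x3 rotation matrix whose columns are the frame's x, y, z axes.
In Python, from rig import manip, camera, camera_params gives the robot as it stands.
- The arm moves only by the shell command python3 -m handwheel 'ROWS' [OPENING] [FORCE]. ROWS is JSON, a list of rows, each an object with "delta_pos": the shift along the tool's x, y, z in mm, a list of three; "roll": the turn about the tool's z in rad. A call has 1 to 12 rows; each row shifts and turns the commanded pose from where the row before left it, along the tool's axes as they then stand; what a row does not reach is not made up. A row lasts 1/12 s, in which the tool goes at most 41.7 mm and 7.16 degrees, less where a joint would pass 70% of its speed; a pose out of reach is approached as far as the arm can. A call with a gripper value outside its range is refused whole. OPENING is the opening in per cent of the stroke, from 0 (shut) to 100 (fully open), set as the call begins (- or left out, the last holds). The fingers move at their own pace and stop on an object; FORCE is the grip in N (left out, the last holds). Time passes only in rows, so rows that do not move let the fingers close. It gives the time, the measured TCP pose, the force, the opening and the grip force at its end, in the units of the state.
- manip.sense(): the state, without advancing time (a new reading comes with each control period).
- camera(name): name is "scene" or "top" or "wrist"; returns (picture, depth): 480x640x3 uint8, red, green, blue; 480x640 float32, mm along the optical axis (not along the pixel's ray), 0 where there is no reading.
- camera_params(name): a dict with "K" (3x3 intrinsics, pixels), "extrinsics" (4x4, takes a point from camera to world coordinates). Camera axes: x right, y down, z forward; pixel columns grow to the right and rows downward; lengths in mm; the calibration is good to about 2 mm. The wrist camera is an equidistant fisheye: a pixel r from the principal point sees the ray r / f radians off the axis. A picture is of the moment at which its call begins: read the wrist's pose just before it. camera_params takes no time and is no camera call; for the wrist camera it gives the pose at the moment of the call.
- manip.close_job(): hands the job in; it is judged then, once.
The state is a dict: "time": time; "joints": joint angles; "dq": joint speeds; "joint_efforts": joint torques, N m; "eef_pos": TCP position; "tcp_rot": TCP orientation; "wrist_force": force on the tool from outside, world axes, zero at the start; "wrist_torque": the same for the moment, N m; "finger_gap": finger opening in mm; "finger_force": force on a finger pad.
Only numpy, scipy, OpenCV 4.12 (cv2) and the standard library are available. Lean on these libraries where they do the work, as an engineer would, in place of code of your own. Each camera call takes 0.05 s, during which the arm holds its last target. There are 200 camera calls.

## Working session

There is one attempt and no reset: what is moved stays moved. The work goes in short steps, Python scripts to look and compute and a shell command to move; the robot and the scene stay as the last step left them, time stands still between calls to the robot, and variables do not carry over. Pictures are saved under pics/ and viewed, at most 10 in all, crops included, and the job is handed in when it is done.

```bash
ls; mkdir -p pics; python3 - <<'E'
from rig import manip,camera,camera_params
import cv2,numpy as np
s=manip.sense();print(s['time'],s['eef_pos'],np.round(s['tcp_rot'],3),s['finger_gap'],manip.grip_point_offset)
for n in('scene','top'):
    p,d=camera(n);cv2.imwrite(f'pics/{n}0.png',p[:,:,::-1]);np.savez(f'{n}0.npz',p=p,d=d,K=camera_params(n)['K'],E=camera_params(n)['extrinsics'])
    print(n,camera_params(n))
E
```

```text
pics
0.0 [ 218.99184551 -637.6309825   199.06426912] [[ 0.946  0.325 -0.001]
 [ 0.325 -0.946  0.002]
 [ 0.    -0.002 -1.   ]] 85.67238305123843 -18.700000000000003
scene {'K': array([[447.53414129,   0.        , 310.72119605],
       [  0.        , 447.53414129, 237.78039132],
       [  0.        ,   0.        ,   1.        ]]), 'extrinsics': array([[-1.36401764e-01,  6.79195544e-01, -7.21171250e-01,
         1.38603130e+03],
       [ 9.90504603e-01,  1.06128881e-01, -8.73916038e-02,
         7.78571718e+01],
       [ 1.71811099e-02, -7.26243811e-01, -6.87222479e-01,
         8.97937202e+02],
       [ 0.00000000e+00,  0.00000000e+00,  0.00000000e+00,
         1.00000000e+00]])}
top {'K': array([[466.79178667,   0.        , 323.43242574],
       [  0.        , 466.79178667, 232.68221332],
       [  0.        ,   0.        ,   1.        ]]), 'extrinsics': array([[-7.75483878e-03, -9.81619291e-01,  1.90691977e-01,
         3.43027600e+02],
       [-9.99953194e-01,  6.50908916e-03, -7.15828922e-03,
        -1.41931253e+01],
       [ 5.78548372e-03, -1.90738562e-01, -9.81623823e-01,
         1.35444017e+03],
       [ 0.00000000e+00,  0.00000000e+00,  0.00000000e+00,
         1.00000000e+00]])}
```

View pics/scene0.png

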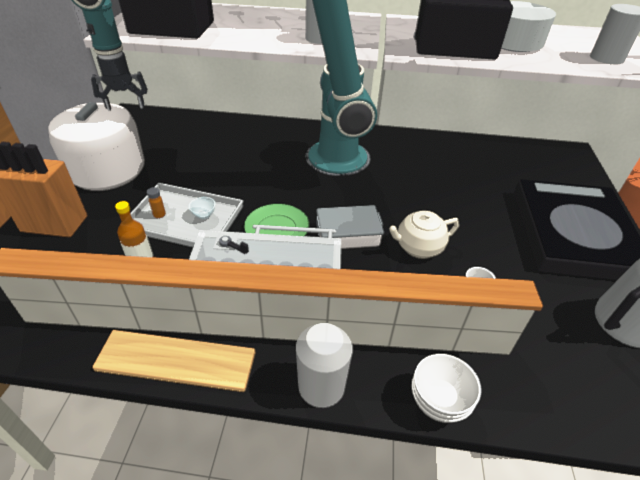

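View pics/top0.png

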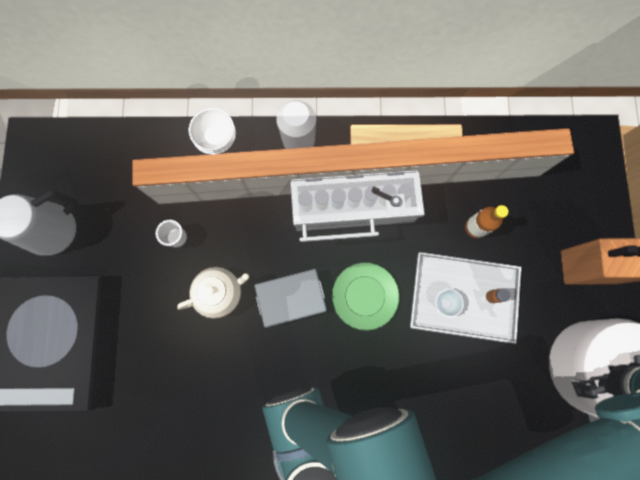

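The top view shows the rack at about (292–424, 171–240), its bar from (301,239) to (378,235), the lever pivot near (397,200) with its tab near (376,190), and the wall's orange cap behind. The scene view agrees. Next I'll measure the orange cap edge and the bar.

```bash
cat > h.py <<'E'
import numpy as np,cv2
def load(n):
    f=np.load(n);return f['p'],f['d'],f['K'],f['E']
def ray(K,E,u,v,z):
    d=E[:3,:3]@np.linalg.inv(K)@np.array([u,v,1.]);o=E[:3,3];return o+d*(z-o[2])/d[2]
def cloud(d,K,E):
    v,u=np.mgrid[:d.shape[0],:d.shape[1]]
    P=np.stack([(u-K[0,2])/K[0,0]*d,(v-K[1,2])/K[1,1]*d,d],-1)
    return P@E[:3,:3].T+E[:3,3]
E
python3 - <<'E'
from h import *
p,d,K,E=load('top0.npz')
hsv=cv2.cvtColor(p,cv2.COLOR_RGB2HSV)
m=cv2.inRange(hsv,(5,120,90),(20,255,255));m[:120]=0;m[200:]=0;m[:,:140]=0;m[:,565:]=0
pts=[]
for u in range(160,555,5):
    r=np.where(m[:,u])[0]
    if len(r): pts.append(ray(K,E,u,r.max()+.5,191)[:2])
pts=np.array(pts)
vx,vy,x0,y0=cv2.fitLine(pts.astype(np.float32),cv2.DIST_HUBER,0,.01,.01).ravel()
print('cap front edge dir',vx,vy,'at',x0,y0,'yaw',np.arctan2(-vx*np.sign(vy),abs(vy)))
for n,u,v,z in [('barL',301,239,145),('barR',378,235,145),('pivot',397,200,171),('tab',376,190,190)]: print(n,ray(K,E,u,v,z).round(1))
C=cloud(d,K,E)
# depth cloud: bar, tab, top
sel=lambda a:C[a[1]:a[3],a[0]:a[2]].reshape(-1,3)
q=sel((295,225,385,245));q=q[(q[:,2]>130)&(q[:,2]<165)];print('bar cloud',len(q),np.median(q,0),q.min(0),q.max(0))
q=sel((366,180,410,212));t=q[q[:,2]>178];print('tab cloud',len(t),t.mean(0) if len(t) else '')
cv2.imwrite('pics/crop.png',cv2.resize(p[150:250,280:440,::-1],None,fx=5,fy=5,interpolation=cv2.INTER_CUBIC))
E
```

```text
cap front edge dir 0.06954911 -0.9975785 at 737.8373 -107.72407 yaw 0.06960531
barL [561.4  36.2 145. ]
barR [ 570.8 -167.   145. ]
pivot [ 658.9 -216.3  171. ]
tab [ 680.9 -159.7  190. ]
bar cloud 377 [570.4141507  -55.91025378 148.75267537] [ 557.96106833 -167.28188835  135.61979354] [601.08864695  52.22878728 157.10996249]
tab cloud 38 [ 665.25612081 -152.20352279  249.49428164]
```

View pics/crop.png

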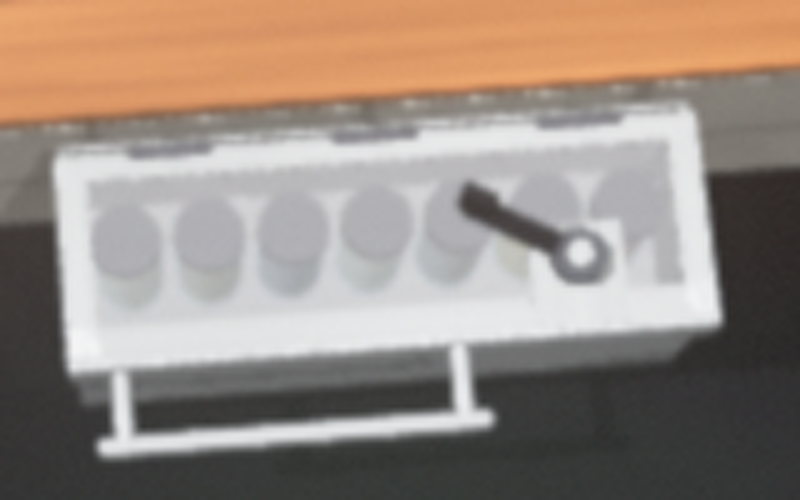

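The crop gives the bar's middle at top px (339.2, 236.5), the pivot at (396, 200.4) and the tab at (375.6, 189.4). The rack's yaw is about 0.07, and the bar-to-pivot offset matches the description. The lever sits at about 0.44 rad. I'll lift, then align the tool with the rack.

```bash
python3 -m handwheel '[{"delta_pos":[0,0,-35],"roll":0},{"delta_pos":[0,0,-25],"roll":-0.119},{"delta_pos":[0,0,0],"roll":-0.119},{"delta_pos":[0,0,0],"roll":-0.119},{"delta_pos":[0,0,0],"roll":-0.119},{"delta_pos":[0,0,0],"roll":-0.119},{"delta_pos":[0,0,0],"roll":-0.119},{"delta_pos":[0,0,0],"roll":-0.119},{"delta_pos":[0,0,0],"roll":-0.119},{"delta_pos":[0,0,0],"roll":-0.119},{"delta_pos":[0,0,0],"roll":-0.119},{"delta_pos":[0,0,0],"roll":-0.119}]' 60 30
cat > st.py <<'E'
from rig import manip
import numpy as np,sys
s=manip.sense();R=np.array(s['tcp_rot']);t=np.array(s['eef_pos'])
a=.0696;rx=np.array([np.cos(a),np.sin(a),0]);ry=np.array([-rx[1],rx[0],0])
from h import *
p,d,K,E=load('top0.npz')
bar=(ray(K,E,300,239.4,145)+ray(K,E,378.4,233.6,145))/2
W=bar+167*rx-55*ry;W[2]=0
print('t',round(s['time'],2),'rack pos',[round(v,1) for v in ((t-W)@rx,(t-W)@ry,t[2])],'tool->rack yaw err',round(np.arctan2(R[:,1]@ry,R[:,1]@rx),3),'F rack',[round(v,1) for v in (s['wrist_force']@rx,s['wrist_force']@ry,s['wrist_force'][2])],'gap',round(s['finger_gap'],1),'fg',np.round(s['finger_force'],1),'j',np.round(s['joints'],2))
if len(sys.argv)>1:
    print('W',W,'bar',bar)
    for n,u,v,z in [('pivot',396,200.4,171),('tab',375.6,189.4,190)]:
        q=ray(K,E,u,v,z)-W;print(n,q@rx,q@ry)
E
python3 st.py 1
```

```text
time: 1.1
eef_pos: [219.1, -638.0, 259.5]
tcp_rot: [[-0.075, 0.997, -0.0], [0.997, 0.075, 0.001], [0.001, -0.0, -1.0]]
wrist_force: [-0.2, 0.1, -0.2]
finger_gap: 51.1
finger_force: 0.0
t 1.1 rack pos [np.float64(-554.4), np.float64(-492.7), np.float64(259.5)] tool->rack yaw err 0.005 F rack [np.float64(-0.2), np.float64(0.1), np.float64(-0.2)] gap 51.1 fg 0.0 j [-1.28  0.24  1.53  0.    1.38 -1.35]
W [ 737.8817965  -107.92210115    0.        ] bar [567.46121043 -64.66907995 145.        ]
pivot -87.20647455222647 -99.89709088163478
tab -58.761066726262484 -46.76833623195643
```

```bash
python3 -m handwheel '[{"delta_pos":[15,11,0],"roll":0},{"delta_pos":[30,21,0],"roll":0},{"delta_pos":[32,23,0],"roll":0},{"delta_pos":[32,23,0],"roll":0},{"delta_pos":[32,23,0],"roll":0},{"delta_pos":[32,23,0],"roll":0},{"delta_pos":[32,23,0],"roll":0},{"delta_pos":[32,23,0],"roll":0},{"delta_pos":[32,23,0],"roll":0},{"delta_pos":[32,23,0],"roll":0},{"delta_pos":[32,23,0],"roll":0},{"delta_pos":[32,23,0],"roll":0}]' 41 30 >/dev/null
python3 -m handwheel '[{"delta_pos":[32,23,0],"roll":0},{"delta_pos":[32,23,0],"roll":0},{"delta_pos":[32,23,0],"roll":0},{"delta_pos":[32,22,-0],"roll":0},{"delta_pos":[30,16,0],"roll":0},{"delta_pos":[18,12,0],"roll":0},{"delta_pos":[8,5,0],"roll":0},{"delta_pos":[0,0,0],"roll":0},{"delta_pos":[0,0,0],"roll":0}]' >/dev/null; python3 st.py
```

```text
t 2.85 rack pos [np.float64(-168.4), np.float64(55.4), np.float64(259.9)] tool->rack yaw err 0.0 F rack [np.float64(0.1), np.float64(0.3), np.float64(0.4)] gap 35.1 fg 0.0 j [-0.16  0.03  1.76 -0.    1.35 -0.23]
```

```bash
python3 -m handwheel '[{"delta_pos":[0,1,20],"roll":0},{"delta_pos":[0,0,30],"roll":0},{"delta_pos":[0,0,25],"roll":0},{"delta_pos":[0,0,15],"roll":0},{"delta_pos":[0,0,10],"roll":0},{"delta_pos":[0,0,0],"roll":0}]' >/dev/null; python3 st.py;  python3 -m handwheel '[{"delta_pos":[0,0,8],"roll":0},{"delta_pos":[0,0,8],"roll":0},{"delta_pos":[0,0,7],"roll":0},{"delta_pos":[0,0,5],"roll":0},{"delta_pos":[0,0,0],"roll":0},{"delta_pos":[0,0,0],"roll":0}]' >/dev/null; python3 st.py
```

```text
t 3.35 rack pos [np.float64(-169.6), np.float64(54.5), np.float64(157.6)] tool->rack yaw err -0.003 F rack [np.float64(-1.1), np.float64(-0.1), np.float64(-1.3)] gap 35.2 fg 0.0 j [-0.16  0.1   1.88 -0.    1.17 -0.23]
t 3.85 rack pos [np.float64(-167.1), np.float64(55.8), np.float64(132.2)] tool->rack yaw err -0.0 F rack [np.float64(0.7), np.float64(-0.5), np.float64(-0.4)] gap 35.0 fg 0.0 j [-0.16  0.12  1.9  -0.    1.12 -0.22]
```

```bash
python3 - <<'E'
from rig import camera
import cv2,numpy as np
a,_=camera('wrist');b,_=camera('scene')
b=cv2.resize(b[180:300,150:390],None,fx=2.6,fy=2.6)
a=cv2.resize(a,(400,300));b=cv2.resize(b,(600,300))
cv2.imwrite('pics/w1.png',np.vstack([np.hstack([a,np.zeros((300,200,3),np.uint8)]),b])[:,:,::-1])
E
```

```text
(no output)
```

View pics/w1.png

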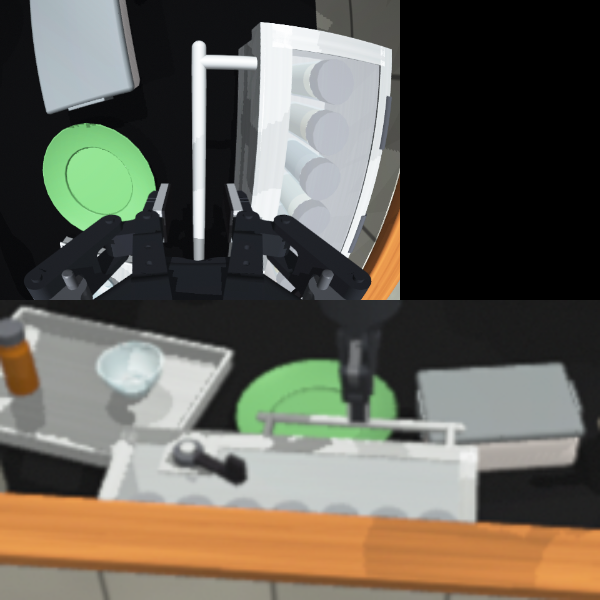

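The wrist view (upper) shows the fingers straddling the bar at about (198,250), with free space on both sides. The scene crop shows the gripper mid-bar. Now I'll close on the bar.

```bash
python3 -m handwheel '[{"delta_pos":[0,0,0],"roll":0},{"delta_pos":[0,0,0],"roll":0},{"delta_pos":[0,0,0],"roll":0},{"delta_pos":[0,0,0],"roll":0},{"delta_pos":[0,0,0],"roll":0},{"delta_pos":[0,0,0],"roll":0}]' 0 30 >/dev/null; python3 st.py; python3 -m handwheel '[{"delta_pos":[0,0,-1],"roll":0},{"delta_pos":[0,0,-1],"roll":0},{"delta_pos":[0,0,0],"roll":0}]' >/dev/null; python3 st.py
```

```text
t 4.45 rack pos [np.float64(-166.9), np.float64(55.6), np.float64(132.5)] tool->rack yaw err -0.001 F rack [np.float64(0.6), np.float64(0.1), np.float64(-0.1)] gap 0.2 fg 0.0 j [-0.16  0.12  1.9  -0.    1.12 -0.22]
t 4.7 rack pos [np.float64(-166.7), np.float64(55.6), np.float64(134.7)] tool->rack yaw err -0.001 F rack [np.float64(0.5), np.float64(-0.2), np.float64(0.5)] gap -0.3 fg 0.0 j [-0.16  0.12  1.9   0.    1.12 -0.22]
```

```bash
python3 - <<'E'
from rig import camera
import cv2,numpy as np
a,_=camera('wrist');b,_=camera('scene')
b=cv2.resize(b[200:260,200:360],(640,240),interpolation=cv2.INTER_CUBIC)
a=cv2.resize(a[220:480,160:480],(640,360))
cv2.imwrite('pics/w2.png',np.vstack([a[:360],b])[:,:,::-1])
E
```

```text
(no output)
```

View pics/w2.png

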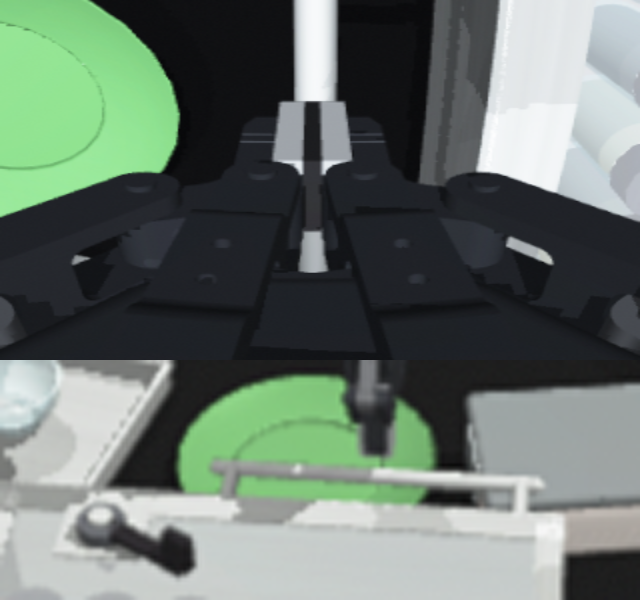

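The fingertips (lower crop, about (375,455)) end just above the bar at (375,472), so the fingers closed on nothing. I'll recheck the heights by triangulation.

```bash
python3 - <<'E'
from h import *
from rig import camera,camera_params,manip
a=.0696;rx=np.array([np.cos(a),np.sin(a),0]);ry=np.array([-rx[1],rx[0],0]);W=np.array([737.88,-107.92,0])
T=load('top0.npz');S=load('scene0.npz')
def tri(ut,us):
    A=[];b=[];
    for (u,v),(p,d,K,E) in ((ut,T),(us,S)):
        dd=E[:3,:3]@np.linalg.inv(K)@[u,v,1.];dd/=np.linalg.norm(dd);M=np.eye(3)-np.outer(dd,dd);A.append(M);b.append(M@E[:3,3])
    A=np.vstack(A);b=np.hstack(b);x=np.linalg.lstsq(A,b,rcond=None)[0];return x,np.linalg.norm(A@x-b)
# depth of bar in scene view: cloud near
C=cloud(S[1],S[2],S[3])[222:250,180:345].reshape(-1,3)-W
r=np.stack([C@rx,C@ry,C[:,2]],1)
q=r[(r[:,0]>-185)&(r[:,0]<-150)&(r[:,1]>-40)&(r[:,1]<150)];print('scene bar',len(q),np.percentile(q,[5,50,95],0).round(1))
C=cloud(T[1],T[2],T[3])[165:245,285:425].reshape(-1,3)-W
r=np.stack([C@rx,C@ry,C[:,2]],1)
q=r[(r[:,0]>-185)&(r[:,0]<-158)&(r[:,2]>100)];print('top bar',len(q),np.percentile(q,[5,50,95],0).round(1))
q=r[(r[:,0]>-120)&(r[:,0]<-20)&(r[:,2]>100)];print('top cover',len(q),np.percentile(q,[5,50,95],0).round(1))
# scene bar line rows
g=cv2.cvtColor(S[0],cv2.COLOR_RGB2GRAY)
cv2.imwrite('pics/sc.png',cv2.resize(S[0][215:275,180:350,::-1],None,fx=4.7,fy=4.7,interpolation=cv2.INTER_CUBIC))
print('tri L,R guess',tri((300,239.4),(333,234)),tri((378.4,233.6),(256,228)))
s=manip.sense();K,E=camera_params('scene')['K'],camera_params('scene')['extrinsics']
for P in (s['eef_pos'],W-167*rx+55*ry+[0,0,145]):
    c=np.linalg.inv(E)@np.r_[P,1];c=K@c[:3];print('proj',c[:2]/c[2])
p,d=camera('scene');C=cloud(d,K,E);np.savez('scene1.npz',p=p,d=d,K=K,E=E)
q=C[200:235,285:305].reshape(-1,3)-W;r=np.stack([q@rx,q@ry,q[:,2]],1);k=(abs(r[:,1]-55)<20)&(abs(r[:,0]+167)<30)&(r[:,2]>110);print('finger/bar now',np.percentile(r[k],[2,50,98],0).round(1))
E
```

```text
scene bar 313 [[-168.1  -31.8  143.2]
 [-162.8   56.   147.7]
 [-156.8  143.2  150.8]]
top bar 307 [[-170.3  -37.1  144.6]
 [-166.    53.3  148.8]
 [-161.1  149.5  152.7]]
top cover 4738 [[-115.1 -154.1  153.1]
 [ -70.6    1.1  157.3]
 [ -24.7  156.1  163.9]]
tri L,R guess (array([562.43467527,  36.67440413, 134.62399895]), np.float64(3.636285824379085)) (array([ 574.97256602, -164.43843478,  138.69003588]), np.float64(6.365001606005006))
proj [294.03475382 231.21231015]
proj [293.76121505 228.08027845]
finger/bar now [[-168.5   38.6  143.3]
 [-156.3   57.8  184.8]
 [-139.    72.   249.5]]
```

View pics/sc.png

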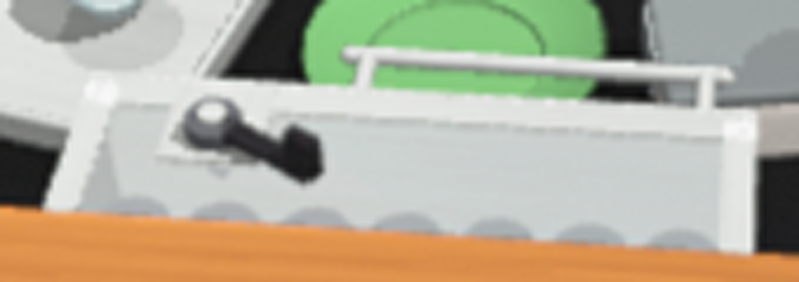

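```bash
python3 - <<'E'
from h import *
a=.0696;rx=np.array([np.cos(a),np.sin(a),0]);ry=np.array([-rx[1],rx[0],0]);W=np.array([737.88,-107.92,0])
p,d,K,E=load('scene1.npz');C=cloud(d,K,E)-W
for u in (291,294):
  for v in range(212,236,1):
    q=C[v,u];print(u,v,p[v,u],(q@rx).round(),(q@ry).round(),q[2].round())
E
```

```text
291 212 [58 59 60] -109.0 55.0 247.0
291 213 [45 47 49] -119.0 54.0 235.0
291 214 [39 41 44] -124.0 53.0 228.0
291 215 [44 45 48] -137.0 52.0 214.0
291 216 [55 57 58] -154.0 50.0 196.0
291 217 [57 60 61] -155.0 50.0 192.0
291 218 [57 59 60] -154.0 50.0 189.0
291 219 [58 60 61] -153.0 50.0 187.0
291 220 [65 67 69] -152.0 50.0 184.0
291 221 [66 67 68] -154.0 50.0 180.0
291 222 [68 69 71] -153.0 50.0 177.0
291 223 [90 98 92] -157.0 49.0 170.0
291 224 [122 168 119] -336.0 29.0 7.0
291 225 [130 195 124] -333.0 30.0 6.0
291 226 [130 185 124] -331.0 30.0 4.0
291 227 [151 167 150] -164.0 48.0 151.0
291 228 [157 159 158] -166.0 48.0 146.0
291 229 [142 143 143] -163.0 48.0 145.0
291 230 [121 136 119] -160.0 49.0 144.0
291 231 [126 183 121] -306.0 32.0 6.0
291 232 [131 200 125] -303.0 33.0 5.0
291 233 [130 199 123] -300.0 33.0 4.0
291 234 [130 197 123] -296.0 33.0 4.0
291 235 [157 193 153] -127.0 52.0 158.0
294 212 [36 38 39] -106.0 62.0 250.0
294 213 [32 34 35] -114.0 61.0 240.0
294 214 [34 37 37] -122.0 61.0 230.0
294 215 [36 39 40] -136.0 59.0 214.0
294 216 [37 39 40] -155.0 57.0 195.0
294 217 [39 40 43] -156.0 57.0 191.0
294 218 [40 41 44] -151.0 58.0 193.0
294 219 [40 42 44] -153.0 57.0 188.0
294 220 [40 42 44] -153.0 57.0 185.0
294 221 [39 40 43] -157.0 57.0 177.0
294 222 [37 38 41] -155.0 57.0 176.0
294 223 [61 70 62] -156.0 57.0 172.0
294 224 [115 160 112] -338.0 38.0 5.0
294 225 [128 192 122] -333.0 39.0 6.0
294 226 [137 196 131] -331.0 39.0 4.0
294 227 [212 222 210] -167.0 56.0 149.0
294 228 [220 220 220] -163.0 56.0 149.0
294 229 [184 185 184] 660.0 140.0 898.0
294 230 [140 145 139] -162.0 56.0 143.0
294 231 [120 168 116] -306.0 41.0 7.0
294 232 [118 181 113] -302.0 42.0 6.0
294 233 [118 182 113] -294.0 42.0 10.0
294 234 [118 182 114] -290.0 43.0 9.0
294 235 [135 184 132] -284.0 43.0 11.0
```

```bash
python3 - <<'E'
from h import *
from rig import camera,camera_params,manip
a=.0696;rx=np.array([np.cos(a),np.sin(a),0]);ry=np.array([-rx[1],rx[0],0]);W=np.array([737.88,-107.92,0])
c=camera_params('wrist');s=manip.sense();p,d=camera('wrist');K,E=np.array(c['K']),np.array(c['extrinsics'])
T=np.eye(4);T[:3,:3]=s['tcp_rot'];T[:3,3]=s['eef_pos'];print('cam in tool',(np.linalg.inv(T)@E).round(2).tolist(),'f',K[0])
v,u=np.mgrid[:480,:640];x=(u-K[0,2])/K[0,0];y=(v-K[1,2])/K[1,1];r=np.hypot(x,y)+1e-9
t=np.tan(np.minimum(r,1.4))/r;P=np.stack([x*t*d,y*t*d,d],-1)@E[:3,:3].T+E[:3,3]-W
for n,uu,vv in [('bar',318,240),('bar',318,270),('pad',305,310),('plate',60+160,240)]:
    q=P[vv,uu];print(n,p[vv,uu],d[vv,uu],(q@rx).round(1),(q@ry).round(1),q[2].round(1))
E
```

```text
cam in tool [[-0.0, -0.95, -0.3, 76.98], [1.0, -0.0, -0.0, -0.99], [0.0, -0.3, 0.95, -174.36], [0.0, 0.0, 0.0, 1.0]] f [371.64829954   0.         315.74128956]
bar [246 248 250] 166.54222 -166.9 83.4 149.7
bar [246 248 249] 169.45235 -166.9 69.5 151.0
pad [159 164 170] 138.73643 -172.0 66.4 184.2
plate [126 204 127] 302.8303 -247.8 43.2 19.5
```

Depth shows the pose readout is right, but the real fingertips end about 36 mm behind the nominal TCP, at z of roughly 171. I'll reopen, go 40 mm lower and grip.

```bash
Z='{"delta_pos":[0,0,0],"roll":0}'; python3 -m handwheel '[{"delta_pos":[0,0,0],"roll":0},{"delta_pos":[0,0,0],"roll":0},{"delta_pos":[0,0,0],"roll":0},{"delta_pos":[0,0,0],"roll":0},{"delta_pos":[0,0,6],"roll":0},{"delta_pos":[0,0,8],"roll":0},{"delta_pos":[0,0,8],"roll":0},{"delta_pos":[0,0,0],"roll":0}]' 41 30 >/dev/null; python3 st.py; python3 -m handwheel '[{"delta_pos":[0,0,6],"roll":0},{"delta_pos":[0,0,6],"roll":0},{"delta_pos":[0,0,6],"roll":0},{"delta_pos":[0,0,0],"roll":0}]' >/dev/null; python3 st.py; python3 -m handwheel '[{"delta_pos":[0,0,0],"roll":0},{"delta_pos":[0,0,0],"roll":0},{"delta_pos":[0,0,0],"roll":0},{"delta_pos":[0,0,0],"roll":0},{"delta_pos":[0,0,0],"roll":0},{"delta_pos":[0,0,0],"roll":0}]' 0 30 >/dev/null; python3 st.py
```

```text
t 5.57 rack pos [np.float64(-168.9), np.float64(56.1), np.float64(109.5)] tool->rack yaw err -0.001 F rack [np.float64(-0.5), np.float64(0.3), np.float64(-0.8)] gap 35.4 fg 0.0 j [-0.16  0.14  1.92 -0.    1.08 -0.22]
t 5.9 rack pos [np.float64(-168.1), np.float64(55.9), np.float64(92.6)] tool->rack yaw err -0.001 F rack [np.float64(0.1), np.float64(0.0), np.float64(-0.5)] gap 35.1 fg 0.0 j [-0.16  0.16  1.94  0.    1.05 -0.22]
t 6.4 rack pos [np.float64(-166.0), np.float64(55.6), np.float64(94.6)] tool->rack yaw err -0.001 F rack [np.float64(6.4), np.float64(-0.2), np.float64(-5.0)] gap 8.9 fg 29.2 j [-0.16  0.16  1.94  0.    1.05 -0.22]
```

Gripped (gap 8.9 mm). Now the gentle tug, 2 mm at a time.

```bash
for i in 1 2; do python3 -m handwheel '[{"delta_pos":[0,0,-1],"roll":0},{"delta_pos":[0,0,-1],"roll":0},{"delta_pos":[0,0,0],"roll":0}]' >/dev/null; python3 st.py; done; python3 -m handwheel '[{"delta_pos":[0,0,-1],"roll":0},{"delta_pos":[0,0,0],"roll":0}]' >/dev/null; python3 st.py
```

```text
t 6.65 rack pos [np.float64(-166.1), np.float64(55.6), np.float64(96.7)] tool->rack yaw err -0.001 F rack [np.float64(4.9), np.float64(-1.4), np.float64(-4.7)] gap 9.0 fg 29.2 j [-0.16  0.16  1.93  0.    1.05 -0.22]
t 6.9 rack pos [np.float64(-166.2), np.float64(55.6), np.float64(98.6)] tool->rack yaw err -0.001 F rack [np.float64(5.3), np.float64(-0.4), np.float64(-5.6)] gap 8.6 fg 29.2 j [-0.16  0.15  1.93  0.    1.05 -0.22]
t 7.07 rack pos [np.float64(-166.3), np.float64(55.6), np.float64(99.5)] tool->rack yaw err -0.001 F rack [np.float64(5.0), np.float64(0.2), np.float64(-5.5)] gap 8.6 fg 29.2 j [-0.16  0.15  1.93  0.    1.06 -0.22]
```

```bash
python3 -m handwheel '[{"delta_pos":[0,0,-1],"roll":0},{"delta_pos":[0,0,0],"roll":0}]' >/dev/null; python3 st.py;  python3 -m handwheel '[{"delta_pos":[0,0,-0.7],"roll":0},{"delta_pos":[0,0,0],"roll":0}]' >/dev/null; python3 st.py
```

```text
t 7.23 rack pos [np.float64(-166.3), np.float64(55.6), np.float64(100.1)] tool->rack yaw err -0.001 F rack [np.float64(5.1), np.float64(0.1), np.float64(-7.6)] gap 8.6 fg 29.1 j [-0.16  0.15  1.93  0.    1.06 -0.22]
t 7.4 rack pos [np.float64(-166.3), np.float64(55.6), np.float64(100.6)] tool->rack yaw err -0.001 F rack [np.float64(7.8), np.float64(-0.1), np.float64(-8.6)] gap 8.7 fg 29.1 j [-0.16  0.15  1.93  0.    1.06 -0.22]
```

```bash
python3 -m handwheel '[{"delta_pos":[0,0,-0.7],"roll":0},{"delta_pos":[0,0,0],"roll":0}]' >/dev/null; python3 st.py;  python3 -m handwheel '[{"delta_pos":[0,0,-0.7],"roll":0},{"delta_pos":[0,0,0],"roll":0}]' >/dev/null; python3 st.py
```

```text
t 7.57 rack pos [np.float64(-166.3), np.float64(55.6), np.float64(101.0)] tool->rack yaw err -0.001 F rack [np.float64(7.4), np.float64(-0.4), np.float64(-8.8)] gap 8.6 fg 29.1 j [-0.16  0.15  1.93  0.    1.06 -0.22]
t 7.73 rack pos [np.float64(-166.4), np.float64(55.6), np.float64(101.4)] tool->rack yaw err -0.001 F rack [np.float64(7.8), np.float64(-0.9), np.float64(-9.8)] gap 8.5 fg 29.1 j [-0.16  0.15  1.93  0.    1.06 -0.23]
```

```bash
python3 -m handwheel '[{"delta_pos":[0,0,-1],"roll":0},{"delta_pos":[0,0,-1],"roll":0},{"delta_pos":[0,0,0],"roll":0}]' >/dev/null; python3 st.py;  python3 -m handwheel '[{"delta_pos":[0,0,-1],"roll":0},{"delta_pos":[0,0,0],"roll":0}]' >/dev/null; python3 st.py
```

```text
t 7.98 rack pos [np.float64(-166.4), np.float64(55.6), np.float64(102.8)] tool->rack yaw err -0.001 F rack [np.float64(9.7), np.float64(-1.1), np.float64(-13.8)] gap 9.0 fg 29.1 j [-0.16  0.15  1.93  0.    1.06 -0.22]
t 8.15 rack pos [np.float64(-166.4), np.float64(55.6), np.float64(104.9)] tool->rack yaw err -0.001 F rack [np.float64(5.7), np.float64(1.4), np.float64(-5.4)] gap 9.2 fg 29.8 j [-0.16  0.15  1.93  0.    1.07 -0.22]
```

```bash
python3 - <<'E'
from h import *
from rig import camera,camera_params
c=camera_params('scene');K,E=c['K'],c['extrinsics'];p,d=camera('scene')
a=.0696;rx=np.array([np.cos(a),np.sin(a),0]);ry=np.array([-rx[1],rx[0],0]);W=np.array([737.88,-107.92,0])
S=load('scene0.npz')
for n,(pp,dd) in (('before',(S[1]*0,S[1])),('now',(p,d))):
    C=cloud(dd,K,E)[222:250,180:345].reshape(-1,3)-W;r=np.stack([C@rx,C@ry,C[:,2]],1)
    for lo,hi in((-40,30),(85,150)):
        q=r[(r[:,0]>-185)&(r[:,0]<-145)&(r[:,1]>lo)&(r[:,1]<hi)&(r[:,2]>120)];print(n,lo,len(q),np.percentile(q,[50,90],0).round(1)[:,2])
E
```

```text
before -40 121 [148.2 150.5]
before 85 115 [147.7 150.4]
now -40 123 [158.  160.3]
now 85 116 [157.3 160.2]
```

The tug felt play for about 5 mm, then the force climbed to 14 N and dropped. The latch was caught, by a hair, and slipped. I'm stopping the pull, lowering the cover again, and will turn the lever as asked.

```bash
python3 -m handwheel '[{"delta_pos":[0,0,1.5],"roll":0},{"delta_pos":[0,0,1.5],"roll":0},{"delta_pos":[0,0,0],"roll":0}]' >/dev/null; python3 st.py;python3 -m handwheel '[{"delta_pos":[0,0,1],"roll":0},{"delta_pos":[0,0,1],"roll":0},{"delta_pos":[0,0,0],"roll":0}]' >/dev/null; python3 st.py
```

```text
t 8.45 rack pos [np.float64(-166.3), np.float64(55.6), np.float64(102.3)] tool->rack yaw err -0.001 F rack [np.float64(5.9), np.float64(-0.7), np.float64(-5.7)] gap 9.0 fg 29.9 j [-0.16  0.15  1.93  0.    1.06 -0.23]
t 8.7 rack pos [np.float64(-166.2), np.float64(55.6), np.float64(100.5)] tool->rack yaw err -0.001 F rack [np.float64(5.8), np.float64(-0.5), np.float64(-4.9)] gap 9.1 fg 29.9 j [-0.16  0.15  1.93  0.    1.06 -0.22]
```

```bash
for i in 1 2 3; do python3 -m handwheel '[{"delta_pos":[0,0,1],"roll":0},{"delta_pos":[0,0,1],"roll":0},{"delta_pos":[0,0,0],"roll":0}]' >/dev/null; python3 st.py; done
```

```text
t 8.95 rack pos [np.float64(-166.2), np.float64(55.6), np.float64(98.6)] tool->rack yaw err -0.001 F rack [np.float64(4.8), np.float64(-0.1), np.float64(-4.9)] gap 8.9 fg 30.0 j [-0.16  0.15  1.93  0.    1.05 -0.22]
t 9.2 rack pos [np.float64(-166.0), np.float64(55.6), np.float64(96.7)] tool->rack yaw err -0.001 F rack [np.float64(5.3), np.float64(0.3), np.float64(-3.3)] gap 8.7 fg 30.0 j [-0.16  0.16  1.93  0.    1.05 -0.22]
t 9.45 rack pos [np.float64(-165.9), np.float64(55.6), np.float64(94.9)] tool->rack yaw err -0.001 F rack [np.float64(5.7), np.float64(0.2), np.float64(-3.6)] gap 8.9 fg 30.0 j [-0.16  0.16  1.94  0.    1.05 -0.22]
```

```bash
python3 -m handwheel '[{"delta_pos":[0,0,0],"roll":0},{"delta_pos":[0,0,0],"roll":0},{"delta_pos":[0,0,0],"roll":0},{"delta_pos":[0,0,-10],"roll":0},{"delta_pos":[0,0,-20],"roll":0},{"delta_pos":[0,0,-25],"roll":0},{"delta_pos":[0,0,-20],"roll":0},{"delta_pos":[0,0,-15],"roll":0},{"delta_pos":[0,0,0],"roll":0}]' 41 30 >/dev/null; python3 st.py
python3 -m handwheel '[{"delta_pos":[-12,11,0],"roll":0},{"delta_pos":[-20,18,0],"roll":0},{"delta_pos":[-22,18,0],"roll":0},{"delta_pos":[-20,18,0],"roll":0},{"delta_pos":[-12,10,0],"roll":0},{"delta_pos":[0,0,0],"roll":0.12},{"delta_pos":[0,0,0],"roll":0.12},{"delta_pos":[0,0,0],"roll":0.12},{"delta_pos":[0,0,0],"roll":0.12},{"delta_pos":[0,0,0],"roll":0}]' 0 30 >/dev/null; python3 st.py
python3 - <<'E'
from h import *
from rig import camera,camera_params
p,d=camera('scene');c=camera_params('scene');np.savez('scene2.npz',p=p,d=d,K=c['K'],E=c['extrinsics'])
cv2.imwrite('pics/l1.png',cv2.resize(p[160:290,170:350,::-1],None,fx=4,fy=4,interpolation=cv2.INTER_CUBIC))
E
```

```text
t 10.2 rack pos [np.float64(-164.3), np.float64(55.0), np.float64(189.8)] tool->rack yaw err -0.001 F rack [np.float64(1.4), np.float64(-0.8), np.float64(1.0)] gap 35.1 fg 0.0 j [-0.16  0.08  1.84 -0.    1.22 -0.22]
t 11.03 rack pos [np.float64(-92.8), np.float64(-30.3), np.float64(183.3)] tool->rack yaw err -0.484 F rack [np.float64(-0.6), np.float64(-0.4), np.float64(0.2)] gap 0.0 fg 0.0 j [-0.26  0.25  1.65 -0.    1.24  0.16]
```

View pics/l1.png

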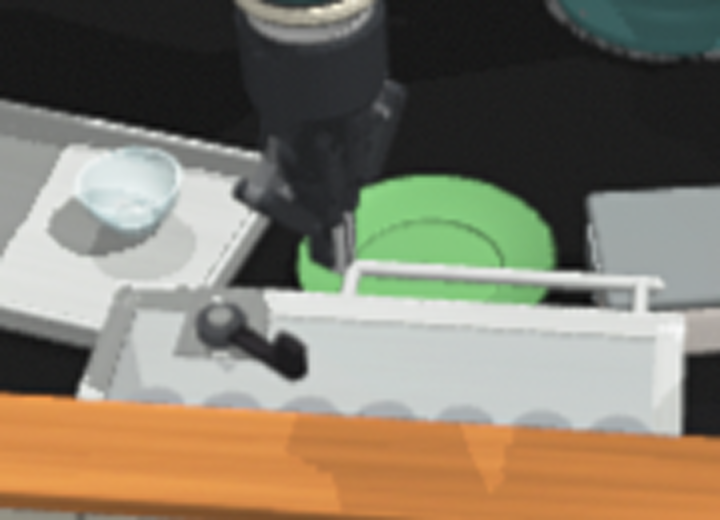

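The lever is unmoved (pivot (220,322), tab (290,355) in the crop) and the shut fingers are in front of it. I'll go down and push along the arc.

```bash
python3 -m handwheel '[{"delta_pos":[0,0,10],"roll":0},{"delta_pos":[0,0,14],"roll":0},{"delta_pos":[0,0,12],"roll":0},{"delta_pos":[0,0,6],"roll":0},{"delta_pos":[0,0,0],"roll":0}]' >/dev/null; python3 st.py
python3 -m handwheel '[{"delta_pos":[0,4,0],"roll":0},{"delta_pos":[0,5,0],"roll":0},{"delta_pos":[0,5,0],"roll":0},{"delta_pos":[0,4,0],"roll":0},{"delta_pos":[1.7,6.1,0],"roll":0.1},{"delta_pos":[1.7,6.1,0],"roll":0.1},{"delta_pos":[0,0,0],"roll":0}]' >/dev/null; python3 st.py
```

```text
t 11.5 rack pos [np.float64(-94.3), np.float64(-29.6), np.float64(138.6)] tool->rack yaw err -0.48 F rack [np.float64(-0.6), np.float64(0.6), np.float64(-0.8)] gap 0.2 fg 0.0 j [-0.26  0.29  1.69  0.    1.17  0.15]
t 12.08 rack pos [np.float64(-62.5), np.float64(-42.6), np.float64(143.1)] tool->rack yaw err -0.683 F rack [np.float64(-0.0), np.float64(-0.8), np.float64(-0.1)] gap 0.1 fg 0.0 j [-0.26  0.34  1.61 -0.    1.19  0.35]
```

```bash
python3 -m handwheel '[{"delta_pos":[1.7,6.1,0],"roll":0.1},{"delta_pos":[1.7,6.1,0],"roll":0.1},{"delta_pos":[1.7,6.1,0],"roll":0.1},{"delta_pos":[1.7,6.1,0],"roll":0.1},{"delta_pos":[1.7,6.1,0],"roll":0.1},{"delta_pos":[1.7,6.1,0],"roll":0.1},{"delta_pos":[0,0,0],"roll":0}]' >/dev/null; python3 st.py
python3 - <<'E'
from h import *
from rig import camera,camera_params
p,d=camera('scene')
cv2.imwrite('pics/l2.png',cv2.resize(p[160:290,170:350,::-1],None,fx=4,fy=4,interpolation=cv2.INTER_CUBIC))
E
```

```text
t 12.67 rack pos [np.float64(-33.7), np.float64(-65.6), np.float64(142.7)] tool->rack yaw err -1.281 F rack [np.float64(-0.7), np.float64(-0.2), np.float64(0.1)] gap -0.2 fg 0.0 j [-0.28  0.4   1.53 -0.    1.21  0.93]
```

View pics/l2.png

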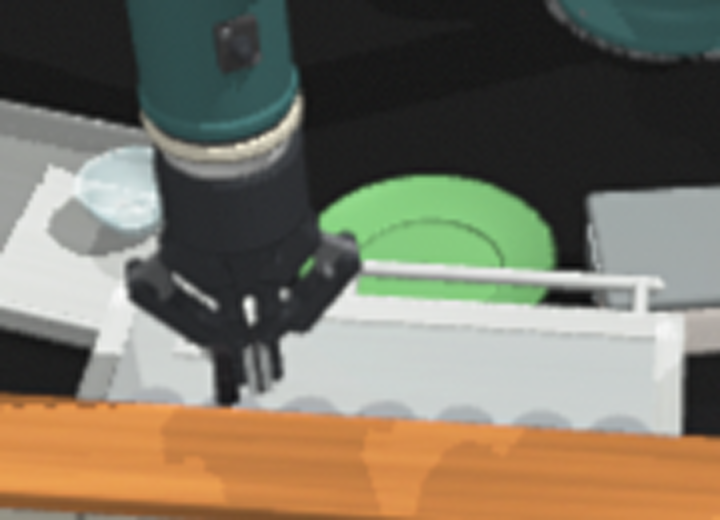

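The tab at crop (228,385) has moved towards the wall ahead of the fingers, so the lever is at about 1.3 rad. I'll back off, rise, turn back and measure the lever.

```bash
python3 -m handwheel '[{"delta_pos":[0,-8,0],"roll":0},{"delta_pos":[0,-10,-4],"roll":0},{"delta_pos":[0,0,-15],"roll":0},{"delta_pos":[0,0,-20],"roll":0},{"delta_pos":[0,0,-14],"roll":-0.12},{"delta_pos":[0,0,0],"roll":-0.12},{"delta_pos":[0,0,0],"roll":-0.12},{"delta_pos":[0,0,0],"roll":-0.12},{"delta_pos":[0,0,0],"roll":-0.12},{"delta_pos":[0,0,0],"roll":-0.12},{"delta_pos":[0,0,0],"roll":-0.12}]' 41 30 >/dev/null
python3 -m handwheel '[{"delta_pos":[0,0,0],"roll":-0.12},{"delta_pos":[0,0,0],"roll":-0.12},{"delta_pos":[0,0,0],"roll":-0.12},{"delta_pos":[0,0,0],"roll":-0.08},{"delta_pos":[0,0,0],"roll":0}]' >/dev/null; python3 st.py
```

```text
t 14.05 rack pos [np.float64(-38.9), np.float64(-47.1), np.float64(197.5)] tool->rack yaw err 0.003 F rack [np.float64(0.6), np.float64(0.6), np.float64(0.5)] gap 35.2 fg 0.0 j [-0.26  0.35  1.5  -0.    1.29 -0.33]
```

```bash
python3 -m handwheel '[{"delta_pos":[10,-13,0],"roll":0},{"delta_pos":[22,-28,0],"roll":0},{"delta_pos":[24,-28,0],"roll":0},{"delta_pos":[22,-28,0],"roll":0},{"delta_pos":[16,-20,0],"roll":0},{"delta_pos":[8,-11,0],"roll":0},{"delta_pos":[0,0,0],"roll":0},{"delta_pos":[0,0,0],"roll":0}]' >/dev/null; python3 st.py
python3 - <<'E'
from h import *
from rig import camera,camera_params
a=.0696;rx=np.array([np.cos(a),np.sin(a),0]);ry=np.array([-rx[1],rx[0],0]);W=np.array([737.88,-107.92,0])
p,d=camera('scene');c=camera_params('scene');K,E=c['K'],c['extrinsics']
C=cloud(d,K,E)-W;r=np.stack([C@rx,C@ry,C[...,2]],-1);g=p.max(2)
k=(g<100)&(r[...,2]>162)&(r[...,2]<200)&(r[...,0]>-110)&(r[...,0]<5)&(r[...,1]>-150)&(r[...,1]<0)
q=r[k];far=q[np.hypot(q[:,0]+88,q[:,1]+100)>40].mean(0);print(k.sum(),far,'lever angle',np.arctan2(far[0]+88,far[1]+100))
E
```

```text
t 14.72 rack pos [np.float64(-167.1), np.float64(54.9), np.float64(197.0)] tool->rack yaw err -0.0 F rack [np.float64(1.3), np.float64(0.0), np.float64(0.4)] gap 35.1 fg 0.0 j [-0.16  0.07  1.84 -0.    1.23 -0.23]
115 [-25.99396995 -82.79012183 182.47748073] lever angle 1.300059384975366
```

Lever measured at 1.30 rad, past the release range. Regrasp the bar.

```bash
python3 -m handwheel '[{"delta_pos":[0,0,15],"roll":0},{"delta_pos":[0,0,22],"roll":0},{"delta_pos":[0,0,18],"roll":0},{"delta_pos":[0,0,10],"roll":0},{"delta_pos":[0,0,10],"roll":0},{"delta_pos":[0,0,10],"roll":0},{"delta_pos":[0,0,9],"roll":0},{"delta_pos":[0,0,8],"roll":0},{"delta_pos":[0,0,0],"roll":0}]' >/dev/null; python3 st.py
python3 -m handwheel '[{"delta_pos":[0,0,0],"roll":0},{"delta_pos":[0,0,0],"roll":0},{"delta_pos":[0,0,0],"roll":0},{"delta_pos":[0,0,0],"roll":0},{"delta_pos":[0,0,0],"roll":0},{"delta_pos":[0,0,0],"roll":0}]' 0 40 >/dev/null; python3 st.py
python3 -m handwheel '[{"delta_pos":[0,0,-2],"roll":0},{"delta_pos":[0,0,-2],"roll":0},{"delta_pos":[0,0,-2],"roll":0},{"delta_pos":[0,0,0],"roll":0}]' >/dev/null; python3 st.py
python3 -m handwheel '[{"delta_pos":[0,0,-1],"roll":0},{"delta_pos":[0,0,-1],"roll":0},{"delta_pos":[0,0,0],"roll":0}]' >/dev/null; python3 st.py
```

```text
t 15.52 rack pos [np.float64(-168.4), np.float64(54.6), np.float64(91.6)] tool->rack yaw err -0.001 F rack [np.float64(0.3), np.float64(0.1), np.float64(-0.2)] gap 34.8 fg 0.0 j [-0.16  0.16  1.94 -0.    1.04 -0.23]
t 16.02 rack pos [np.float64(-165.9), np.float64(54.3), np.float64(94.3)] tool->rack yaw err -0.001 F rack [np.float64(5.6), np.float64(-0.4), np.float64(-2.5)] gap 8.9 fg 39.0 j [-0.16  0.16  1.94  0.    1.04 -0.23]
t 16.35 rack pos [np.float64(-166.2), np.float64(54.3), np.float64(99.9)] tool->rack yaw err -0.001 F rack [np.float64(5.7), np.float64(-0.6), np.float64(-5.6)] gap 8.3 fg 38.9 j [-0.16  0.15  1.93  0.    1.06 -0.23]
t 16.6 rack pos [np.float64(-166.3), np.float64(54.4), np.float64(101.6)] tool->rack yaw err -0.001 F rack [np.float64(6.1), np.float64(0.3), np.float64(-4.4)] gap 8.7 fg 38.9 j [-0.16  0.15  1.93  0.    1.06 -0.23]
```

Free now: past 7 mm with only about 4 N. Swing it up along the arc.

```bash
python3 -m handwheel '[{"delta_pos":[0,0.2,-8],"roll":0},{"delta_pos":[0,0.4,-7.5],"roll":0},{"delta_pos":[0,2.1,-15.4],"roll":0},{"delta_pos":[0,3.6,-15.1],"roll":0},{"delta_pos":[0,5.1,-14.7],"roll":0},{"delta_pos":[0,3.2,-7],"roll":0},{"delta_pos":[0,3.4,-7],"roll":0},{"delta_pos":[0,0,0],"roll":0}]' >/dev/null; python3 st.py
```

```text
t 17.27 rack pos [np.float64(-149.9), np.float64(54.4), np.float64(176.4)] tool->rack yaw err -0.0 F rack [np.float64(-0.3), np.float64(-0.2), np.float64(-3.9)] gap 8.6 fg 39.1 j [-0.15  0.12  1.82 -0.    1.2  -0.22]
```

```bash
python3 -m handwheel '[{"delta_pos":[0,4,-6.7],"roll":0},{"delta_pos":[0,4,-6.7],"roll":0},{"delta_pos":[0,9.2,-12.5],"roll":0},{"delta_pos":[0,10.4,-11.5],"roll":0},{"delta_pos":[0,11.5,-10.4],"roll":0},{"delta_pos":[0,12.5,-9.2],"roll":0},{"delta_pos":[0,6.6,-4],"roll":0},{"delta_pos":[0,6.8,-3.9],"roll":0},{"delta_pos":[0,0,0],"roll":0}]' >/dev/null; python3 st.py
python3 -m handwheel '[{"delta_pos":[0,7,-3.4],"roll":0},{"delta_pos":[0,7,-3.2],"roll":0},{"delta_pos":[0,0,0],"roll":0},{"delta_pos":[0,0,0],"roll":0},{"delta_pos":[0,0,0],"roll":0}]' >/dev/null; python3 st.py
python3 - <<'E'
from h import *
from rig import camera,camera_params
p,d=camera('scene')
cv2.imwrite('pics/f.png',cv2.resize(p[100:320,60:500,::-1],None,fx=1.8,fy=1.8,interpolation=cv2.INTER_CUBIC))
E
```

```text
t 18.02 rack pos [np.float64(-83.7), np.float64(54.4), np.float64(246.0)] tool->rack yaw err -0.001 F rack [np.float64(-8.9), np.float64(0.7), np.float64(9.7)] gap 8.3 fg 40.7 j [-0.13  0.2   1.6  -0.    1.34 -0.2 ]
t 18.43 rack pos [np.float64(-70.5), np.float64(54.5), np.float64(252.0)] tool->rack yaw err -0.001 F rack [np.float64(-6.9), np.float64(0.5), np.float64(8.7)] gap 8.3 fg 41.0 j [-0.13  0.22  1.56 -0.    1.36 -0.19]
```

View pics/f.png

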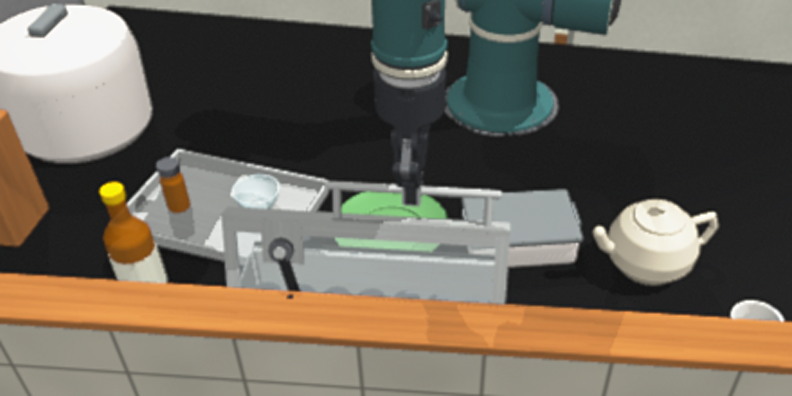

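The cover stands open with the gripper on the bar at crop (412,190), which works out to about 72 degrees. The lever points at the wall and the bystanders haven't moved. I'm handing it in.

```bash
python3 -c "
from rig import manip
print(manip.close_job())"
```

```text
the job is handed in; nothing more can be done
None
```

The job is handed in with the cover about 72° open and held by the gripper; the tug found the latch caught, but at about 14 N it slipped, so I shut the cover again, turned the lever to about 1.3 rad, and only then opened it.

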